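# Fish a padlock out of the key machine's chip bay

### The arm

A 6-joint arm with a two-finger parallel gripper is mounted at the origin on the work surface. World frame = base frame: x ahead of the robot, y to its left, z up, the work surface at z = 0. Lengths are in m, angles in rad, forces in N, time in s.
With the tool pointing down it reaches from about 0.2 to 0.875 m from the base axis. Payload 3.4 kg.
Tool frame: the origin (TCP) lies between the finger pads; the fingertips stand 25 mm ahead of it and the grasp point (between the pads) lies 6 mm ahead of it (r.nose_length is the z of the fingertips in the tool frame, in m); z points along the fingers, x is the direction in which the jaws open and shut, and the axes are right-handed (so a half turn about z gives the same grasp; the last joint's range is limited). The gripper opens to 94 mm and grips with 3 to 60 N. Pads are 16 mm wide; open, the fingers measure 119 mm over their backs; the gripper's body (75 mm by 177 mm) begins 78 mm behind the grasp point.
Start: joints at [0.987, 0.276, 1.505, -0, 1.361, -0.121], TCP at [0.257, 0.515, 0.23] pointing down, gripper open.
Joint ranges: [-2.89, 2.89], [-0.75, 2.08], [0.22, 2.7], [-1.18, 4.32], [0.11, 2.71], [-2.7, 2.7]. Speed limits (rad/s): [2.57, 2.57, 3.14, 3.14, 3.14, 3.14].

### API

Orientations are given as a unit quaternion [w, x, y, z].
In Python, from plant import r, gripper_to, inverse_kinematics, vision, models, telemetry gives the robot as it stands. Calls block until the motion is done:
- r.move_to(position, orientation): joint-space move of the TCP to a pose.
- r.move_l(position, rot=None, vel=0.15, guard=None): straight line of the TCP; rot=None keeps the orientation; vel is the mean speed in m/s. With guard (N) it stops when the force on the tool has changed by that much, and returns True; else False.
- r.movej(angles): joint-space move.
- gripper_to(opening, f_grip=None): finger opening in m; f_grip is the grip in N (None keeps the last); returns when the fingers have stopped.
- r.hold(seconds).
- inverse_kinematics(position, orientation): joint angles nearest the present ones, or None.
- vision.snapshot(name): name is "scene" or "top" or "wrist"; returns the picture (400x640x3 uint8, red, green, blue); there is no depth.
- vision.get_calibration(name): a dict with "fx", "fy", "cx", "cy" (pixels), "D" ([k1, k2, p1, p2, k3] as OpenCV has them; the pictures are not rectified), "position" and "orientation" of the camera in the world. Camera axes: x right, y down, z forward; pixel columns grow to the right and rows downward; lengths in m; the calibration is good to about 2 mm. A picture is of the moment at which its call begins: read the wrist's pose just before it. get_calibration takes no time and is no camera call; for the wrist camera it gives the pose at the moment of the call.
A pose or a line that the arm cannot do raises r.PlanningError and nothing moves.
- r.sign_off(): hands the job in, once; it reports no verdict.
Trained networks look in the newest picture that a camera, given by its name, has taken for a name from the list of things; names that differ only in an ending like _2 or _b are one class to them, and where a whole thing is asked for, a point or a joint stands for the part that bears it (a point fixed in the world has none). Each returns a list of dicts, best first, with "score" (0 to 1); they miss things now and then, are a little off and sometimes report something else, mostly with a low value. They report only what shows in the picture. A call takes as long as a camera call. They do not tell look-alikes from the thing itself.
- models.boxes_of(thing, camera): "at" ([x, y, z] in m, in world coordinates, good to about 4 mm: the middle of the surface that is visible of it).
- models.regions_of(thing, camera): "pixels" (400x640 bool, what is visible of it).
- models.mark_of(thing, camera): "at" ([x, y, z] in m, in world coordinates, good to about 4 mm: a listed point, or the origin of a listed thing).
Readings, each from a call of its own:
- telemetry.current_t(): time.
- telemetry.current_joints(): joint angles.
- telemetry.current_dq(): joint speeds.
- telemetry.current_joint_efforts(): joint torques, N m.
- telemetry.current_ee_pos(): TCP position.
- telemetry.current_tool_rot(): TCP orientation.
- telemetry.current_wrist_force(): force on the tool from outside, world axes, zero at the start.
- telemetry.current_torque(): the same for the moment, N m.
- telemetry.current_opening(): finger opening in m.
Only numpy, scipy, OpenCV 4.12 (cv2) and the standard library are available. Lean on these libraries where they do the work, as an engineer would, in place of code of your own. Each camera call takes 0.05 s, during which the arm holds its last target.

### The job

A customer's padlock has fallen through the chip slot of the key-cutting machine into the chip bay underneath. Take the wooden-handled bent hook and with it (not with your fingers) draw the padlock out through the bay's open side on to the bench, lay the hook back down on the bench, then put the padlock, without dropping it, flat in the empty job tray. Leave the other things on the bench where they are.

Things in the scene. Friction and masses are not known exactly. Their poses are not given: they have to be found in the camera images.
- machine: Bench-top key-cutting machine, fixed: grey base, white motor housing. Origin and axes as bay_mouth. It covers x -110 to 270 mm, y -300 to 0 mm; deck top 90 mm above the bench, key vises up to 180 mm high in front of the slot, motor housing up to 250 mm behind it, a lamp on a thin neck to 355 mm
- bay_mouth (a point): On the bench, middle of the open side (mouth) of the key-cutting machine's chip bay. y points level, straight out of the bay, away from the machine; x to the machine's rear; z up. The bay is a straight tunnel on the bench top: 76 mm wide (x -38 to 38 mm), 80 mm high, closed at its inner end 255 mm in (y -255 mm)
- bay_end (a point): On the bench at the bay's closed inner end; same axes as bay_mouth. The bay's roof is the 10 mm deck; a chip slot in it, 50 mm wide (x -25 to 25 mm), runs from 25 to 235 mm ahead (y) of this point: the padlock is seen through it from above but cannot be grasped there
- padlock_body (a point): Locked padlock lying flat in the chip bay, its shackle towards the mouth: plain steel body 44 mm wide (x) by 38 mm long (y) by 18 mm thick (z), with a closed steel shackle of 7 mm rod. About 0.2 kg. This point is the middle of the body, 9 mm above what it lies on; y points to the shackle, z up. Body and shackle together are 71 mm long
- padlock_loop (a point): Middle of the open loop of the padlock's shackle, 32 mm from padlock_body along its y and in the same level plane; same axes. The opening is 24 mm wide (x) by 26 mm long (y)
- hook_grip (a point): Bent hook, 0.16 kg: middle of its flat wooden handle, 130 (x) by 28 (y) by 32 mm high (z), lying on the bench; this point is 16 mm above its underside. x points to the bent end, z up. A 6 mm steel rod leaves the handle's front at mid height, cranks up by x 102 mm, runs straight with its axis 22 mm above this point, and at x 220 mm bends square down. Balance point about 35 mm ahead
- hook_tip (a point): Lower end of the hook's down-turned 6 mm rod, 220 mm ahead of hook_grip along x; it just touches the bench while the handle lies flat on the bench. Same axes as hook_grip. The bench between the hook and the robot is clear
- tray_empty: The empty job tray, open grey plastic, 112 (x) by 122 (y) by 28 mm high, walls and floor 4 mm thick, fixed. Origin under its middle at bench level, z up
- tray_taken: The other job tray, just the same but with a brass door knob in it. Origin under its middle
- door_knob: Round brass door knob, 52 mm across and 58 mm high, standing in the taken tray; bystander. Origin under its middle
- key_fob: Black car-key fob, 36 x 58 x 13 mm, lying on the bench near the machine; bystander. Origin under its middle
- spray_can: White spray can, 52 mm across and 160 mm high, standing on the bench; bystander. Origin under its middle
- screwdriver: Screwdriver with a black handle lying on the bench; bystander
- lock_cylinder: Door lock cylinder, 60 x 33 x 17 mm, lying on the bench; bystander
There are look-alikes about, which are no part of the job. What is shaped like the part that bears padlock_body but blue is not meant.

How it is judged:
By the outcome, as a careful person would: the job done as asked, in the order asked, and still so for the second after the job is handed in, with the robot touching nothing.
It also fails if it takes over 64 s, if anything falls off the work surface, if the arm or the gripper's body presses on something with over 40 N, if the wrist force passes 120 N, or if a joint passes its speed limit or range.

## Working session

There is one attempt and no reset: what is moved stays moved. The work goes in short steps, each a Python script; the robot and the scene stay as the last script left them, time stands still between calls to the robot, and variables do not carry over. Pictures are saved under pics/ and viewed, and the job is handed in when it is done.

```bash
ls; mkdir -p pics
cat > h.py <<'E'
import numpy as np, cv2
from plant import r, gripper_to, inverse_kinematics, vision, models, telemetry
from scipy.spatial.transform import Rotation as R
def Rq(q): return R.from_quat([q[1],q[2],q[3],q[0]])
def qR(rot):
    x=rot.as_quat(); return [x[3],x[0],x[1],x[2]]
def snap(cam,fn,crop=None,scale=1):
    c=vision.get_calibration(cam); im=vision.snapshot(cam)
    o=im
    if crop: o=im[crop[1]:crop[3],crop[0]:crop[2]]
    o=cv2.resize(o,None,fx=scale,fy=scale,interpolation=cv2.INTER_CUBIC)
    cv2.imwrite('pics/'+fn,o[:,:,::-1]); return im,c
def K(c): return np.array([[c['fx'],0,c['cx']],[0,c['fy'],c['cy']],[0,0,1.]])
def pix2w(c,uv,z):
    p=cv2.undistortPoints(np.array(uv,float).reshape(-1,1,2),K(c),np.array(c['D'],float)).reshape(-1,2)
    d=Rq(c['orientation']).apply(np.c_[p,np.ones(len(p))]); o=np.array(c['position'])
    return o+d*((z-o[2])/d[:,2])[:,None]
def w2pix(c,P):
    Rm=Rq(c['orientation']).inv(); q=Rm.apply(np.atleast_2d(P)-np.array(c['position']))
    return cv2.projectPoints(q,np.zeros(3),np.zeros(3),K(c),np.array(c['D'],float))[0].reshape(-1,2)
def down(yaw): # tool z down, jaw x axis at yaw
    x=np.array([np.cos(yaw),np.sin(yaw),0]); z=np.array([0,0,-1.]); return qR(R.from_matrix(np.c_[x,np.cross(z,x),z]))
E
python3 - <<'E'
from h import *
for cam in ['top','scene','wrist']:
    im,c=snap(cam,cam+'0.png',scale=1.25)
    print(cam,c['position'],c['orientation'],c['fx'])
for cam in ['top','scene']:
  for t in ['bay_mouth','bay_end','padlock_body','padlock_loop','hook_grip','hook_tip','tray_empty','tray_taken','key_fob','spray_can','screwdriver','lock_cylinder','door_knob','machine']:
    for d in models.mark_of(t,cam)[:3]: print(cam,t,np.round(d['at'],4),round(d['score'],2))
print(telemetry.current_t(),telemetry.current_tool_rot())
E
```

```text
pics
top [0.37219388 0.02086719 1.27332424] [ 0.03040801 -0.70400169  0.70865326 -0.03560238] 480.83768553519224
scene [ 1.15452452 -0.2154058   1.19827611] [-0.21830524  0.7823042   0.56057329 -0.16155667] 436.81705568162005
wrist [0.19727821 0.54297163 0.38377673] [0.09857449 0.84473266 0.52257012 0.06025179] 322.20984828556584
top bay_mouth [ 0.4868 -0.0297 -0.0019] 0.96
top bay_mouth [ 0.5187  0.4257 -0.0015] 0.58
top padlock_body [ 0.3319 -0.109   0.0128] 0.8
top padlock_body [ 0.5154 -0.1716  0.0099] 0.59
top padlock_body [ 0.2829 -0.2766  0.0085] 0.56
top padlock_loop [ 0.3024 -0.1263  0.0059] 0.8
top padlock_loop [ 0.3159 -0.2904  0.0078] 0.79
top padlock_loop [ 0.5186 -0.1383  0.0098] 0.61
top hook_grip [0.4656 0.2708 0.0158] 0.65
top hook_tip [0.4671 0.0563 0.003 ] 0.94
top tray_empty [ 0.6573  0.3171 -0.0019] 0.83
top tray_taken [0.6453 0.1718 0.0012] 0.69
top key_fob [ 5.964e-01  6.920e-02 -5.000e-04] 0.68
top spray_can [ 0.628   0.4556 -0.0018] 0.66
top screwdriver [ 5.521e-01 -4.531e-01  5.000e-04] 0.75
top lock_cylinder [0.5181 0.4289 0.0008] 0.68
top door_knob [ 0.486
[... 305 characters left out ...]
.58
scene padlock_loop [ 0.3105 -0.2909  0.0086] 0.48
scene padlock_loop [ 0.5174 -0.1749  0.0095] 0.48
scene hook_grip [0.4657 0.2751 0.0138] 0.88
scene hook_tip [0.4683 0.0541 0.0039] 0.69
scene tray_empty [0.6555 0.3222 0.0031] 0.6
scene tray_taken [0.6483 0.1712 0.0024] 0.9
scene key_fob [0.5932 0.0685 0.001 ] 0.48
scene spray_can [ 0.6295  0.4589 -0.0037] 0.79
scene screwdriver [ 5.512e-01 -4.513e-01 -1.000e-04] 0.83
scene lock_cylinder [ 5.164e-01  4.283e-01 -1.000e-04] 0.55
scene door_knob [0.6357 0.1797 0.0065] 0.74
scene door_knob [ 6.548e-01  3.197e-01 -1.000e-04] 0.5
scene machine [ 0.4819 -0.0312  0.0006] 0.86
1.55 [-2.88211262e-05  8.50419192e-01  5.26105687e-01  5.95368028e-05]
```

View pics/top0.png

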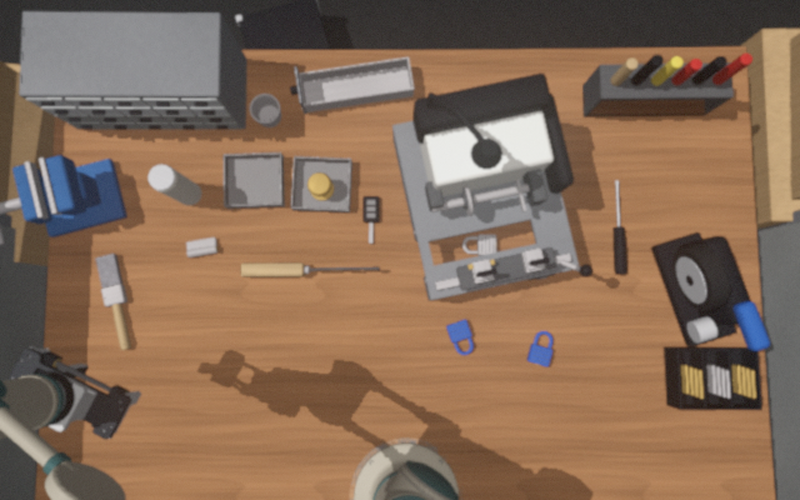

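View pics/scene0.png

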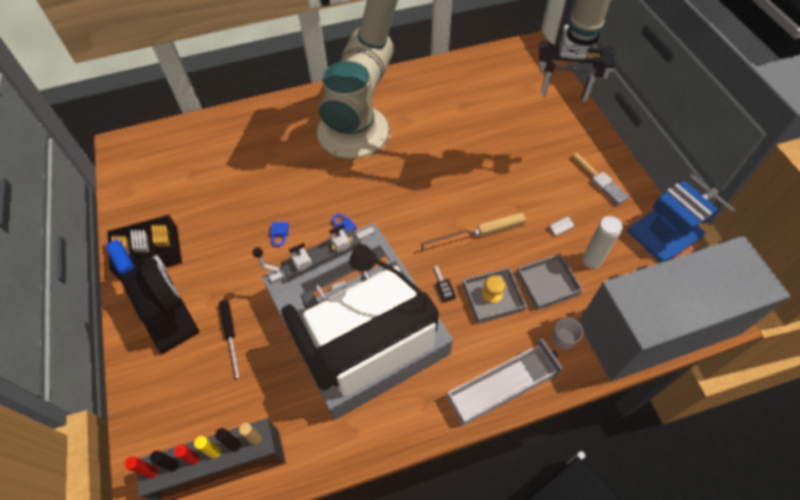

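View pics/wrist0.png

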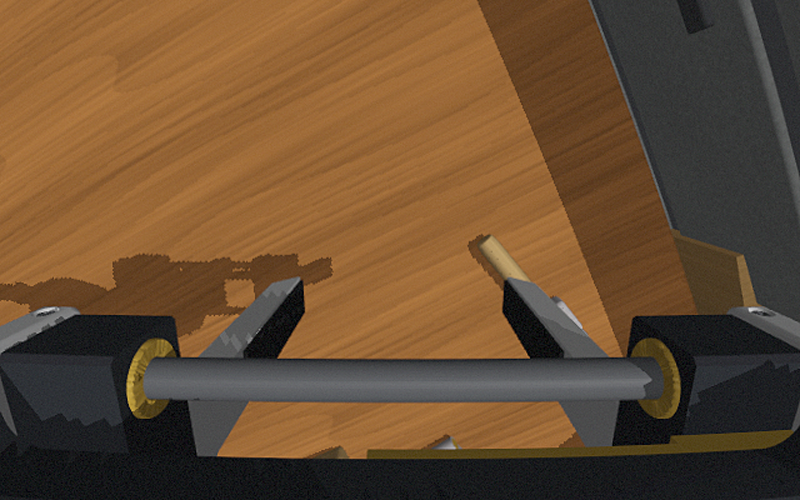

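Run:
```python
import cv2
im=cv2.imread('pics/top0.png')
cv2.imwrite('pics/top0_c.png',cv2.resize(im[280:560,360:580],None,fx=2.1,fy=2.1,interpolation=cv2.INTER_CUBIC)) if 0 else cv2.imwrite('pics/top0_c.png',cv2.resize(im[280:500,360:600],None,fx=2.7,fy=2.7,interpolation=cv2.INTER_CUBIC))
```

```text
(no output)
```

View pics/top0_c.png

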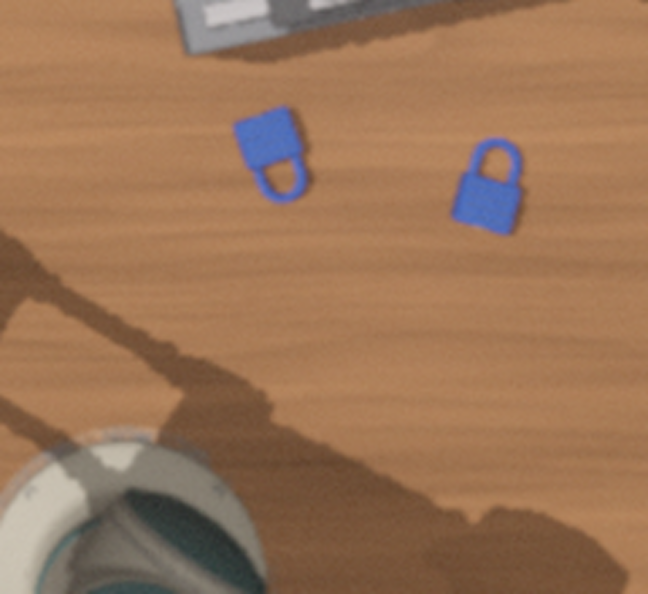

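Run:
```python
from h import *
im,c=snap('top','top1.png',(300,80,480,250),4.0)
np.save('top1.npy',im)
o=cv2.resize(im[170:260,180:320],None,fx=5,fy=5,interpolation=cv2.INTER_CUBIC); cv2.imwrite('pics/top1h.png',o[:,:,::-1])
im,c=snap('scene','scene1.png',(200,170,360,290),5)
for t in ['padlock_body','padlock_loop','hook_tip','hook_grip','bay_mouth','bay_end']:
    for cam in ['top','scene']:
        for d in models.mark_of(t,cam)[:3]: print(cam,t,np.round(d['at'],4),round(d['score'],2))
```

```text
top padlock_body [ 0.3338 -0.1138  0.01  ] 0.9
top padlock_body [ 0.5129 -0.1744  0.0067] 0.55
scene padlock_body [ 0.2869 -0.2754  0.0066] 0.68
scene padlock_body [ 0.5148  0.4275 -0.0026] 0.67
scene padlock_body [ 0.5189 -0.1752  0.0089] 0.61
top padlock_loop [ 0.3052 -0.1244  0.0091] 0.83
top padlock_loop [ 0.3151 -0.2892  0.0056] 0.79
top padlock_loop [ 0.5163 -0.1401  0.0071] 0.64
scene padlock_loop [ 0.3028 -0.1233  0.0058] 0.71
scene padlock_loop [ 0.3132 -0.2871  0.0055] 0.51
top hook_tip [0.4643 0.0572 0.0018] 0.9
top hook_tip [ 4.861e-01 -3.380e-02  2.000e-04] 0.56
scene hook_tip [0.4687 0.0573 0.0019] 0.97
scene hook_tip [ 0.5926  0.066  -0.0011] 0.49
top hook_grip [0.4652 0.2733 0.0147] 0.88
scene hook_grip [0.4634 0.272  0.0173] 0.79
scene hook_grip [ 0.6317  0.4594 -0.0023] 0.43
top bay_mouth [ 0.4853 -0.032  -0.0043] 0.58
scene bay_mouth [ 0.4831 -0.0314 -0.0015] 0.89
top bay_end [0.4672 0.2728 0.0154] 0.18
```

View pics/top1.png

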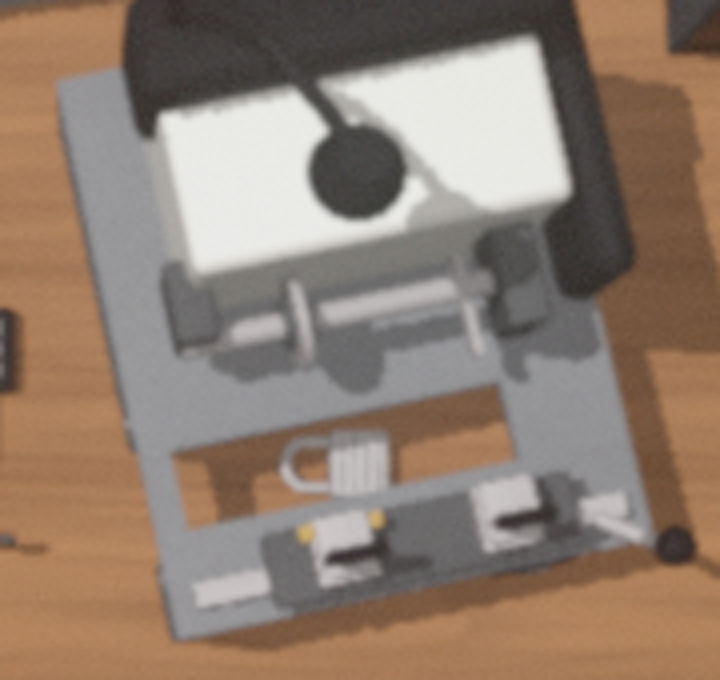

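View pics/top1h.png

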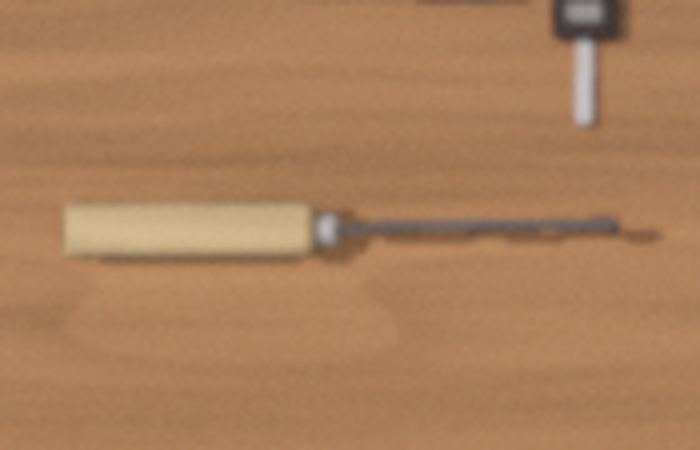

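View pics/scene1.png

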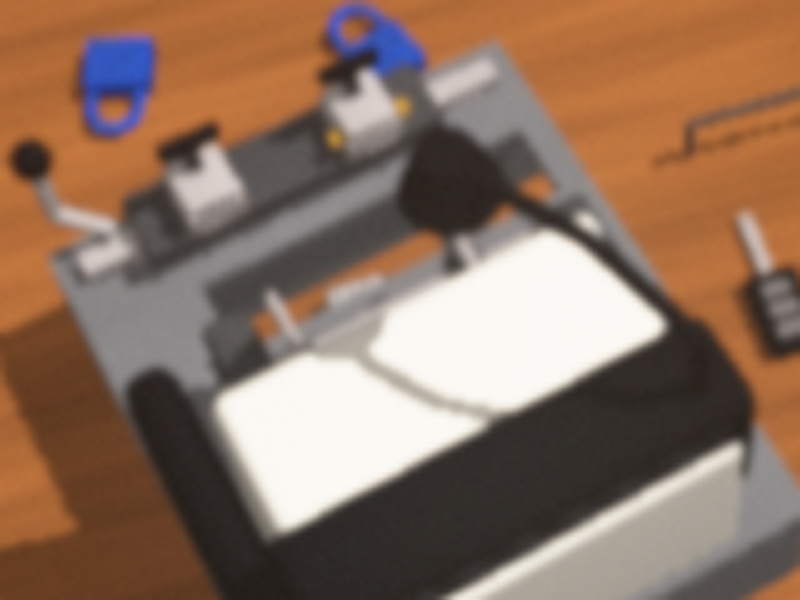

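```bash
cat > fit.py <<'E'
from h import *
c=vision.get_calibration('top')
def cp(l): return np.array(l,float)/4+np.array([300,80])-0.375
S=cp([(174,455),(500,384),(519,460),(188,528)])
W=pix2w(c,S,0.09)[:,:2]; M=np.array([[25,-20],[25,-230],[-25,-230],[-25,-20]])/1000
def fit(M,W):
    a=M-M.mean(0); b=W-W.mean(0); th=np.arctan2((a[:,0]*b[:,1]-a[:,1]*b[:,0]).sum(),(a*b).sum())
    Rm=np.array([[np.cos(th),-np.sin(th)],[np.sin(th),np.cos(th)]]); t=W.mean(0)-Rm@M.mean(0); return th,Rm,t
th,Rm,t=fit(M,W); print('machine',np.degrees(th),t,'res mm',np.round((M@Rm.T+t-W)*1000,1))
# padlock: body corners top face z=.018, shackle tip z ~.009
B=pix2w(c,cp([(328,432),(388,430),(388,496),(330,496)]),0.018)[:,:2]
ST=pix2w(c,cp([(281,466)]),0.009)[:,:2]; LP=pix2w(c,cp([(310,466)]),0.009)[:,:2]
for n,p in [('body',B),('shtip',ST),('loop',LP)]: print(n,np.round(p,4).tolist(),'mach',np.round((p-t)@Rm*1000,1).tolist())
h=lambda l: np.array(l,float)/5+np.array([180,170])-0.4
print('handle',np.round(pix2w(c,h([(65,205),(310,204),(312,254),(65,254)]),0.032),4).tolist())
print('rod',np.round(pix2w(c,h([(400,229),(612,226)]),0.038),4).tolist())
E
python3 fit.py
```

```text
machine 11.61461685170567 [ 0.48536363 -0.03265993] res mm [[ 1.7  1.7]
 [ 0.8 -0.9]
 [-0.6 -0.5]
 [-1.9 -0.3]]
body [[0.5353, -0.1547], [0.5364, -0.1942], [0.4928, -0.1932], [0.493, -0.1552]] mach [[24.4, -129.6], [17.5, -168.5], [-25.1, -158.8], [-17.2, -121.5]]
shtip [[0.514, -0.1244]] mach [[9.6, -95.6]]
loop [[0.5139, -0.1436]] mach [[5.6, -114.4]]
handle [[0.4766, 0.3368, 0.032], [0.4763, 0.2108, 0.032], [0.4504, 0.2096, 0.032], [0.4513, 0.3364, 0.032]]
rod [[0.4626, 0.1636, 0.038], [0.4635, 0.0546, 0.038]]
```

```bash
cat >> h.py <<'E'
TH=np.radians(11.61); RM=np.array([[np.cos(TH),-np.sin(TH)],[np.sin(TH),np.cos(TH)]]); T0=np.array([0.4854,-0.0327])
def m2w(x,y): return RM@np.array([x,y])+T0
def w2m(p): return RM.T@(np.array(p)[:2]-T0)
E
python3 - <<'E'
from h import *
print('loop m',w2m((0.5142,-0.1423)))
HG=(0.4637,0.2734)
for n,p,z,y in [('over',HG,.13,0),('grasp',HG,.028,0),('pre',m2w(.005,.28),.05,TH),('in',m2w(.005,.108),.05,TH),('out',m2w(0,.402),.03,TH),('lay',(0.36,.32),.03,0)]:
    print(n,np.round(p,3),inverse_kinematics([*p,z],down(y)))
def up(p):
    pass
r.move_to([*HG,.13],down(0))
gripper_to(0.06,40)
im,c=snap('wrist','w1.png',scale=1.25)
print(telemetry.current_t(),telemetry.current_joints())
for t in ['hook_grip','hook_tip']:
    for d in models.mark_of(t,'wrist')[:2]: print(t,d['at'],d['score'])
E
```

```text
loop m [ 0.00615388 -0.11315357]
over [0.464 0.273] [ 4.03456703e-01  2.98041621e-01  1.73943332e+00 -4.44089210e-16
  1.10411772e+00  4.03456703e-01]
grasp [0.464 0.273] [ 4.03456703e-01  4.14169856e-01  1.86531325e+00 -4.44089210e-16
  8.62109548e-01  4.03456703e-01]
pre [0.434 0.243] [ 3.69673614e-01  3.35751172e-01  1.92986164e+00 -4.44089210e-16
  8.75979839e-01  1.67040888e-01]
in [0.469 0.074] [ 1.00156082e-02  3.07799459e-01  1.97757518e+00 -4.44089210e-16
  8.56218020e-01 -1.92617118e-01]
out [0.404 0.361] [ 6.00393217e-01  4.16120886e-01  1.85450689e+00 -4.44089210e-16
  8.70964875e-01  3.97760491e-01]
lay [0.36 0.32] [ 5.82055183e-01  3.45324546e-01  1.98587455e+00 -4.44089210e-16
  8.10393559e-01  5.82055183e-01]
4.2583 [4.03362858e-01 2.98070393e-01 1.73946209e+00 1.16238968e-05
 1.10414504e+00 4.03448158e-01]
hook_grip [0.4664, 0.2746, 0.0191] 0.86
```

View pics/w1.png

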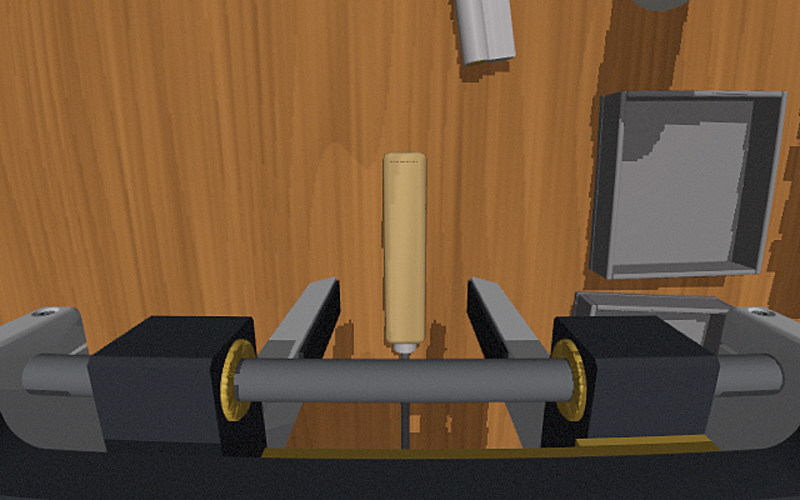

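The wooden handle shows at (405,250), centred and square between the fingers (finger tips at x ≈ 320 and 485). The empty tray is at right, (690,185). Grasp.

Run:
```python
from h import *
HG=(0.4642,0.2734)
r.move_l([*HG,.029],down(0),vel=.15)
print('open',gripper_to(0.02,45),telemetry.current_opening(),telemetry.current_ee_pos())
r.move_l([HG[0],HG[1],.029+.022],vel=.1)
r.move_l([*m2w(.006,.285),.051],down(TH),vel=.15)
print(telemetry.current_opening(),telemetry.current_t())
im,c=snap('top','top2.png',(190,100,400,250),3.8)
for t in ['hook_grip','hook_tip']:
    for d in models.mark_of(t,'top')[:2]: print(t,d['at'],w2m(d['at']),d['score'])
print('expect',m2w(.006,.065), w2pix(c,[*m2w(.006,.065),.060]))
```

```text
open False 0.027675428043282276 [0.46441198 0.27347209 0.02932683]
0.02712553396801314 6.5667
hook_grip [0.4346, 0.2468, 0.0356] [0.00648842 0.28400491] 0.62
hook_tip [0.4784, 0.0357, 0.021] [0.00690864 0.06840929] 0.78
expect [0.47819606 0.0321776 ] [[310.59921663 208.30791202]]
```

View pics/top2.png

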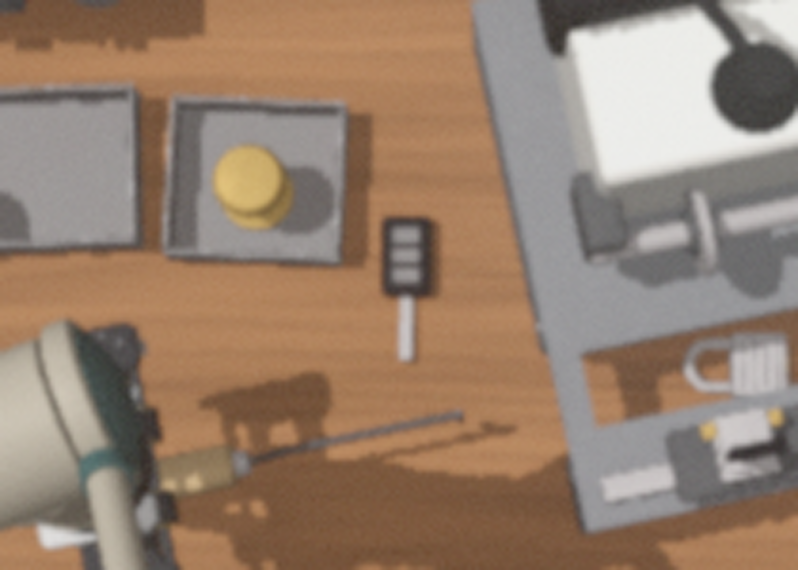

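The hook tip shows at (460,413) in the crop, within 1 px of where I expect it. The padlock loop is at (712,366). Insert the hook.

Run:
```python
from h import *
print(r.move_l([*m2w(.006,.107),.053],vel=.12,guard=6), telemetry.current_ee_pos(), telemetry.current_wrist_force())
im,c=snap('top','top3.png',(340,160,440,220),8)
print(w2pix(c,[*m2w(.006,-.113),.062]),w2pix(c,[*m2w(.006,-.113),.009]))
print(telemetry.current_t())
```

```text
False [0.46954317 0.07378987 0.05295268] [ 0.1817867  -0.05341734 -1.42139283]
[[379.24481921 193.74281889]] [[376.5929974  196.08866328]]
8.4
```

View pics/top3.png

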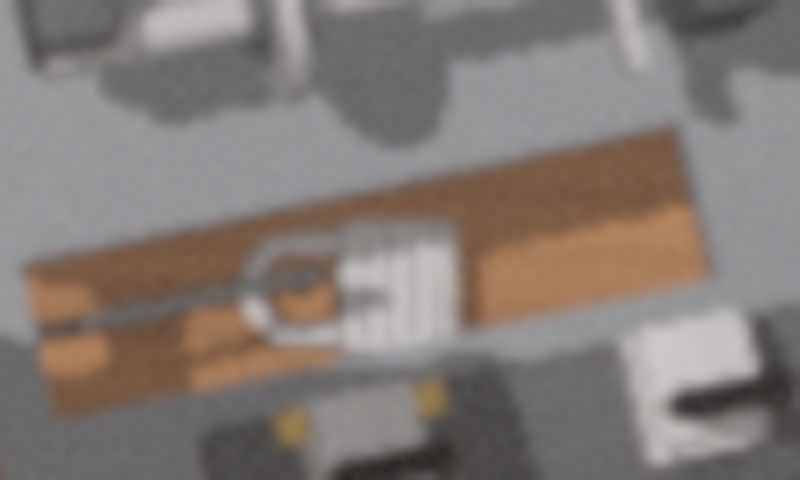

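Run:
```python
from h import *
r.move_l([*m2w(.006,.1050),.053],vel=.1)
print(r.move_l([*m2w(.006,.1050),.032],vel=.06,guard=4), telemetry.current_ee_pos(), telemetry.current_wrist_force())
r.move_l([*m2w(.005,.135),.032],vel=.08)
print(telemetry.current_wrist_force(),telemetry.current_t())
im,c=snap('top','top4.png',(340,160,440,220),8)
```

```text
False [0.46979528 0.07133347 0.03144845] [ 0.3011375  -0.40661186 -1.79335669]
[-0.65616344  0.07737034 -1.34090301] 9.675
```

View pics/top4.png

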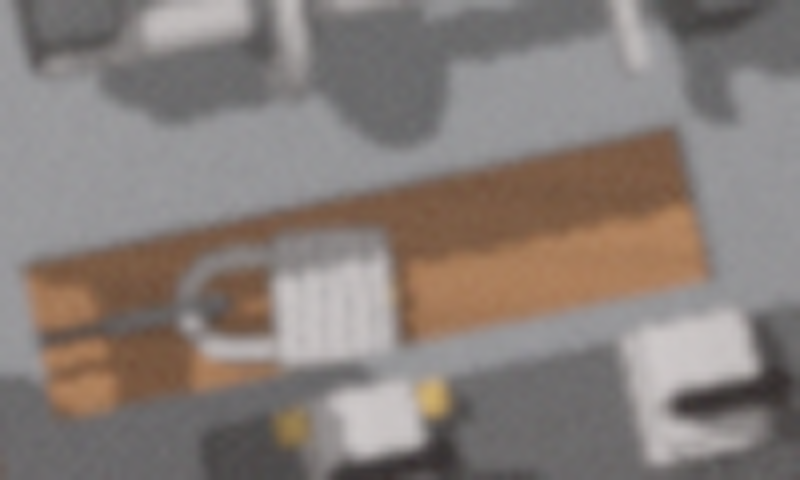

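The padlock has followed the hook: its left edge went from x = 250 to 185 in the crop. Keep drawing.

Run:
```python
from h import *
r.move_l([*m2w(.001,.25),.032],vel=.1)
print(telemetry.current_wrist_force())
r.move_l([*m2w(0,.405),.032],vel=.1)
print(telemetry.current_wrist_force(),telemetry.current_t())
r.move_l([*m2w(0,.397),.032],vel=.05)
im,c=snap('top','top5.png',(200,150,400,280),4)
for t in ['padlock_body','padlock_loop','hook_tip']:
    for d in models.mark_of(t,'top')[:3]: print(t,np.round(d['at'],4),d['score'])
```

```text
[-0.11680332  0.66331518 -2.14867608]
[-0.60945481  0.47354165 -1.980764  ] 12.725
padlock_body [0.4573 0.1099 0.0092] 0.89
padlock_body [ 0.2844 -0.2779  0.0072] 0.88
padlock_body [ 0.3335 -0.1098  0.0132] 0.83
padlock_loop [0.4564 0.144  0.0081] 0.85
padlock_loop [ 0.3023 -0.1256  0.008 ] 0.7
padlock_loop [ 0.3169 -0.2877  0.007 ] 0.68
hook_tip [0.4493 0.143  0.0031] 0.63
```

View pics/top5.png

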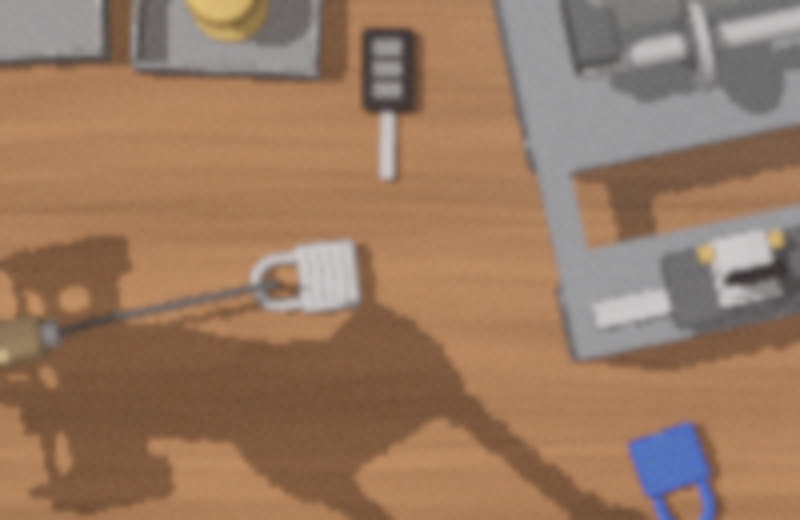

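The padlock is out on the bench, its body at (327,275) in the crop, with the hook still in the loop. Next: lift the hook out, move it aside and lay it down.

Run:
```python
from h import *
p=m2w(0,.397)
r.move_l([*p,.06],vel=.12)
r.move_l([.345,.33,.06],down(0),vel=.2)
print(r.move_l([.345,.33,.033],vel=.1,guard=3))
print(r.move_l([.345,.33,.0290],vel=.03,guard=2.5), telemetry.current_ee_pos()[2],telemetry.current_wrist_force())
gripper_to(0.06)
r.move_l([.345,.33,.13],vel=.2)
r.move_to([.456,.11,.13],down(np.radians(8)))
gripper_to(.08)
print(telemetry.current_t())
im,c=snap('wrist','w2.png',scale=1.25)
for t in ['padlock_body','padlock_loop']:
    for d in models.mark_of(t,'wrist')[:2]: print(t,np.round(d['at'],4),d['score'])
im,c=snap('top','top6.png',(180,90,380,290),3)
```

```text
True
False 0.029224665310761275 [ 0.00915743 -0.04026297  1.42951062]
17.525
padlock_body [0.4551 0.1111 0.004 ] 0.71
padlock_loop [0.4541 0.1431 0.0091] 0.59
```

View pics/w2.png

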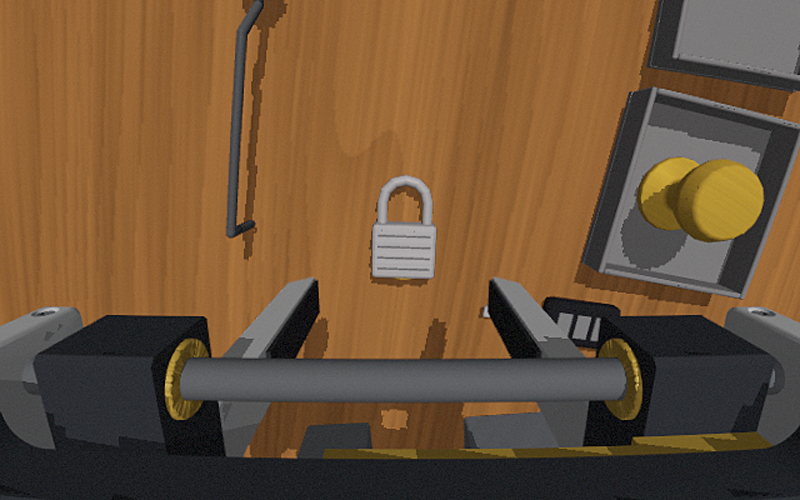

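View pics/top6.png

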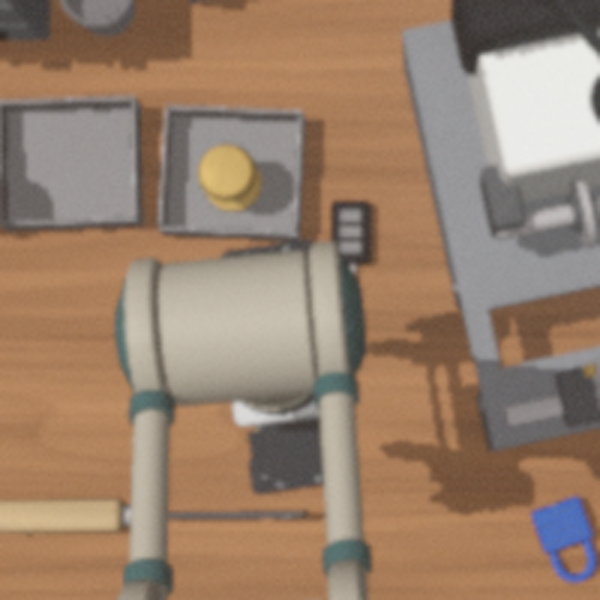

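Run:
```python
from h import *
c=vision.get_calibration('wrist')
P=pix2w(c,(np.array([(373,224),(435,224),(434,278),(373,278)])-.1)/1.25,.018); print(np.round(P,4),P.mean(0))
d=(P[0]+P[1]-P[2]-P[3]); print('yaw of y',np.degrees(np.arctan2(-d[0],d[1])))
c=vision.get_calibration('top')
f=lambda l: np.array(l,float)/3+np.array([180,90])-.33
P=pix2w(c,f([(2,102),(137,97),(140,225),(3,229)]),.028); print(np.round(P,4),P.mean(0))
for cam in ['top','scene']:
    vision.snapshot(cam)
    for d in models.mark_of('tray_empty',cam)[:1]: print(d['at'],d['score'])
    for d in models.boxes_of('tray_empty',cam)[:2]: print('box',d['at'],d['score'])
```

```text
[[0.4333 0.1251 0.018 ]
 [0.4745 0.1309 0.018 ]
 [0.4798 0.0934 0.018 ]
 [0.438  0.0875 0.018 ]] [0.45638052 0.10924437 0.018     ]
yaw of y 7.495915226983026
[[0.7065 0.3736 0.028 ]
 [0.7107 0.2559 0.028 ]
 [0.5969 0.2521 0.028 ]
 [0.5939 0.3708 0.028 ]] [0.65201573 0.31309088 0.028     ]
[0.6556, 0.3187, -0.0011] 0.97
box [0.6536, 0.3192, 0.0017] 0.61
[0.6527, 0.3225, 0.0005] 0.59
box [0.6505, 0.3227, 0.0051] 0.68
box [0.5154, 0.4252, 0.0154] 0.46
```

The padlock sits at (404,250) in the wrist view, square to and centred between the fingers; the hook lies clear at left. Grasp the padlock body.

Run:
```python
from h import *
q=down(np.radians(7.5))
r.move_l([.4562,.1095,.04],q,vel=.15)
print(r.move_l([.4562,.1095,.0275],vel=.05,guard=5), telemetry.current_ee_pos())
gripper_to(.03,40)
print(telemetry.current_opening(),telemetry.current_wrist_force())
r.move_l([.4562,.1095,.14],vel=.15)
print(telemetry.current_opening(),telemetry.current_wrist_force())
r.move_to([.6535,.27,.16],down(np.radians(-2)))
print(telemetry.current_t(),telemetry.current_opening())
im,c=snap('wrist','w3.png',scale=1.25)
```

```text
False [0.45600958 0.10950573 0.0273872 ]
0.043811783401500784 [-0.53031739 -0.16549949  0.79529464]
0.043851860804696934 [ 0.55470616 -0.00897534 -2.80589871]
21.725 0.043329592810861926
```

View pics/w3.png

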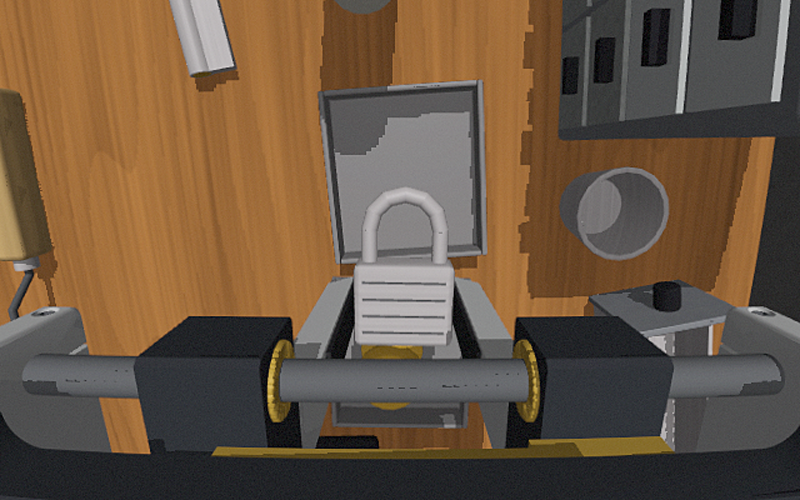

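Run:
```python
from h import *
c=vision.get_calibration('wrist')
P=pix2w(c,(np.array([(319,93),(483,81),(487,252),(336,264)])-.1)/1.25,.028); print(np.round(P,4),P.mean(0))
d=P[0]+P[1]-P[2]-P[3]; print(np.degrees(np.arctan2(-d[0],d[1])))
# body center in tool frame while held: top face z ~ .16-.0275+.018
e=telemetry.current_ee_pos(); B=pix2w(c,(np.array([(356,266),(453,265),(450,344),(357,344)])-.1)/1.25,e[2]-.0275+.018); print(np.round(B-e,4))
```

```text
[[0.5989 0.375  0.028 ]
 [0.7094 0.3787 0.028 ]
 [0.7131 0.2604 0.028 ]
 [0.6019 0.2551 0.028 ]] [0.65582515 0.31729455 0.028     ]
1.6054134336326766
[[-0.0193  0.019  -0.0095]
 [ 0.0217  0.018  -0.0095]
 [ 0.0201 -0.0184 -0.0095]
 [-0.0212 -0.017  -0.0095]]
```

Run:
```python
from h import *
q=down(np.radians(1.8))
r.move_l([.656,.301,.15],q,vel=.12)
r.move_l([.656,.301,.05],vel=.12)
print(r.move_l([.656,.301,.036],vel=.05,guard=5))
print(r.move_l([.656,.301,.0310],vel=.02,guard=3), telemetry.current_ee_pos(),telemetry.current_wrist_force())
print(gripper_to(.058),telemetry.current_opening())
r.move_l([.656,.301,.15],vel=.12)
im,c=snap('wrist','w4.png',scale=1.25)
for d in models.mark_of('padlock_body','wrist')[:2]: print(d['at'],d['score'])
r.move_to([.45,.25,.3],down(0.3))
im,c=snap('top','top7.png',scale=1.25)
im,c=snap('scene','scene7.png',(280,150,580,330),2.6)
print(telemetry.current_t())
```

```text
False
True [0.65646646 0.30120097 0.03155129] [-0.17557595  0.01638927  5.83921498]
False 0.058093402416629775
[0.6592, 0.3044, 0.0102] 0.67
26.7417
```

View pics/w4.png

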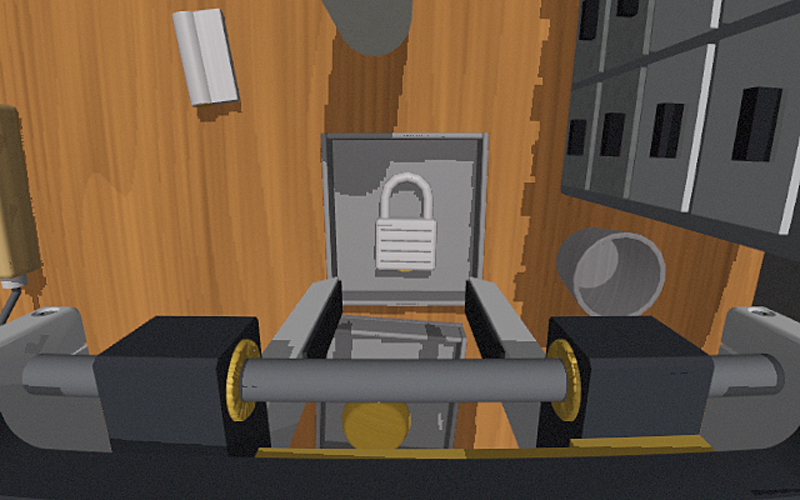

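View pics/top7.png

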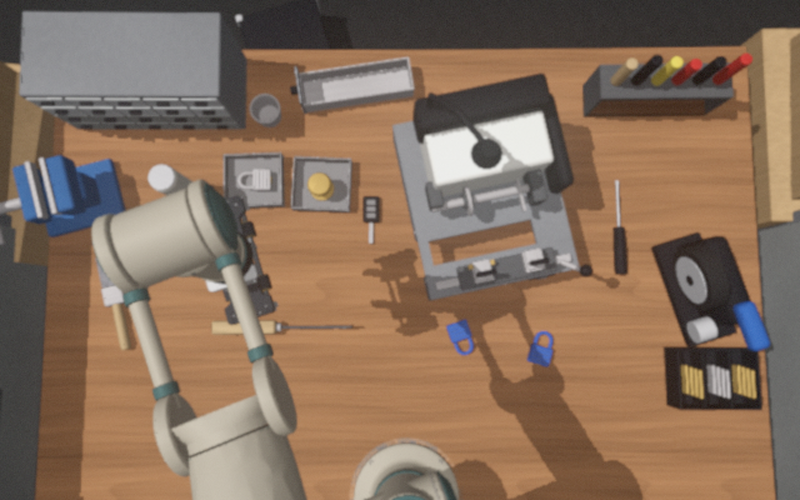

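View pics/scene7.png

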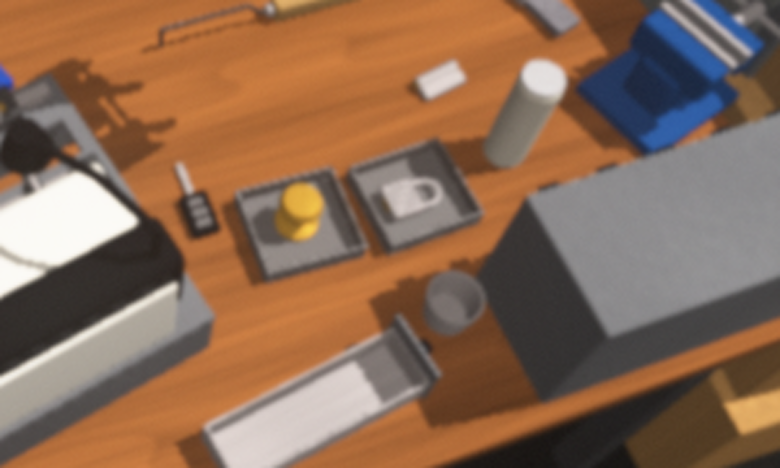

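The padlock lies flat in the empty tray: wrist view (405,225), top view (255,181). The hook lies on the bench at (285,327), and the other things are where they were. The arm is touching nothing.

Run:
```python
from h import *
r.sign_off(); print(telemetry.current_t())
```

```text
the job is handed in; nothing more can be done
the job is handed in; nothing more can be done
```

The padlock is lying flat in the empty job tray, and I handed the job in at about 27 s on the robot's clock (limit 64 s).

I took the hook by its handle, put its tip over the shackle and lowered it into the loop. Then I drew the padlock straight out of the bay on to the bench. I laid the hook on clear bench beside its old place, gripped the padlock by its body, and released it in the tray on touching the floor.

**Last checks:** The wrist, top and scene pictures show the padlock flat in the tray, inside its walls. The hook is flat on the bench. The door knob, key fob, spray can, lock cylinder, screwdriver and both blue padlocks look unmoved. Wrist force readings stayed below 6 N, and no check failed. My estimates of the tray and padlock positions differed by 2 to 5 mm between cameras, which was within the clearances I had.

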